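# Loosen the saw blade's left-hand knob

## Robot

A 7-joint arm with a two-finger parallel gripper is mounted at the origin on the work surface. World frame = base frame: x ahead of the robot, y to its left, z up, the work surface at z = 0. Lengths are in m, angles in rad, forces in N, time in s.
With the tool pointing down it reaches from about 0.4 to 0.85 m from the base axis. Payload 4.5 kg.
Tool frame: the origin (TCP) lies midway between the tips of the shut fingers; the grasp point (between the pads) lies 19 mm behind it; z points along the fingers, y is the line along which they close (so a half turn about z gives the same grasp; the last joint's range is limited). The gripper opens to 88 mm and grips with 3 to 60 N. Pads are 18 mm wide; open, the fingers measure 123 mm over their backs; the gripper's body (75 mm by 187 mm) begins 45 mm behind the grasp point.
Start: joints at [-1.136, 0.689, -0.195, 1.565, 0.157, 0.902, -0.215], TCP at [0.244, 0.576, 0.239] pointing down, gripper open.
Joint ranges: [-3.01, 3.01], [-0.46, 2.08], [-1.47, 1.51], [0.13, 2.56], [-1, 4.14], [0.04, 2.09], [-2.66, 2.66]. Speed limits (rad/s): [2.57, 2.57, 3.14, 3.14, 3.14, 3.14, 3.14].

## Interface

Orientations are given as a unit quaternion [x, y, z, w].
In Python, from plant import r, eyes, finish_job gives the robot as it stands. The module is installed in compiled form; this text tells all that it offers.
- The arm moves only by the tool move_arm, never from a script. Its argument "motion" is a list of rows, each a list of 7 numbers: the shift along the tool's x, y, z in mm, then the turn, a rotation vector about the tool's x, y, z in degrees, then the closure, from 0 (fully open) to 1 (shut). A call has 1 to 5 rows; each row is the pose to reach, as a shift and turn from the pose commanded when the call began, along the tool's axes at that moment; what a row does not reach only later rows make up. A row lasts 1/8 s, in which the tool goes at most 62.5 mm and 10.7 degrees, less where a joint would pass 70% of its speed; a pose out of reach is approached as far as the arm can. A call with a gripper value outside its range is refused whole. The fingers move at their own pace and stop on an object; "newtons" is the grip in N (left out, the last holds). Time passes only in rows, so rows that repeat a pose let the fingers close. It gives the time, the measured TCP pose, the force, the opening and the grip force at its end, in the units of the state.
- r.get_state(): the state, without advancing time (a new reading comes with each control period).
- eyes.snapshot(name): name is "scene" or "top" or "wrist"; returns a dict with "frame" (384x512x3 uint8, red, green, blue), "z_map" (384x512 float32, m along the optical axis (not along the pixel's ray), 0 where there is no reading), "intrinsics" (3x3 intrinsics, pixels), "dist" ([k1, k2, p1, p2, k3] as OpenCV has them; the pictures are not rectified), "world_to_cam" (4x4, takes a point from world to camera coordinates). Camera axes: x right, y down, z forward; pixel columns grow to the right and rows downward; lengths in m; the calibration is good to about 2 mm. A picture is of the moment at which its call begins.
- finish_job(): hands the job in; it is judged then, once.
The state is a dict: "clock": time; "q": joint angles; "qd": joint speeds; "joint_torque": joint torques, N m; "tool_pos": TCP position; "eef_rot": TCP orientation; "contact_force": force on the tool from outside, world axes, zero at the start; "moment": the same for the moment, N m; "opening": opening from 0.0 (shut) to 1.0 (fully open); "finger_force": force on a finger pad.
Only numpy, scipy, OpenCV 4.12 (cv2) and the standard library are available. Lean on these libraries where they do the work, as an engineer would, in place of code of your own. Each camera call takes 0.05 s, during which the arm holds its last target. There are 200 camera calls.

## Task

Two small arbor stands are bolted to the workshop bench, each clamped by the same black bar knob: one holds a toothed steel saw blade, the other a smaller smooth-edged sanding disc. Loosen the saw blade's knob by about a quarter turn; its thread is left-handed, so turn it clockwise seen from above and never tighten it. Leave the sanding disc's knob as it is, and let go of the knob when done.

Things in the scene. Friction and masses are not known exactly. Their poses are not given: they have to be found in the camera images.
- blade_knob_grip (a point): Grip point of the saw blade's black knob, on its upright axis 88 mm above the bench. x runs along the flat-sided grip bar (50 mm long, 16 mm wide, 40 mm tall, top 14 mm above this point), y across it (pinch along y), z up; turns with the knob. Below lie the 42 mm bare-metal collar (top 62 mm above the bench) and the fixed 160 mm toothed steel blade (top 48 mm) on a green 110 mm base.
- blade_knob (a joint): Turn of the saw blade's knob in rad: grows clockwise seen from above (loosening); 0 is done up tight, 0 to 0.1 at the start, end stops at -0.35 (overtightened) and 3.0. It turns in place without rising, against a steady friction of about 0.15 N m, and stays where it is left. Only the knob turns, not the blade.
- disc_knob_grip (a point): Grip point of the other knob, same shape, height and axes as the first, on a like stand, at another place and yaw (either stand may be left or right). Under it lies a smooth-edged grey sanding disc 125 mm across on a black rubber pad. To be left alone.
- disc_knob (a joint): Turn of the sanding disc's knob in rad, clockwise seen from above positive, 0 to 0.1 at the start. To be left as it is.
Mind the look-alikes: they are no part of the job. What is shaped like the part that bears blade_knob_grip but blue is not meant.

How it is judged:
At the end, for the whole second after the job is handed in: The saw blade's knob stands 1.0 to 2.15 rad (57 to 123 degrees) clockwise of tight and is still; the sanding disc's knob is within -0.2 to 0.3 rad of tight, as it was found (value of joint blade_knob between 1 and 2.15 rad and velocity of joint blade_knob between -0.05 and 0.05 rad/s and value of joint disc_knob between -0.2 and 0.3 rad); the robot touches nothing.
It fails at once if the saw blade's knob is tightened (turned more than 0.2 rad anticlockwise of tight) (value of joint blade_knob below -0.2 rad).
It fails at once if the sanding disc's knob is turned (beyond -0.2 or 0.3 rad) (value of joint disc_knob above 0.3 rad or value of joint disc_knob below -0.2 rad).
It also fails if it takes over 34 s, if anything falls off the work surface, if the arm or the gripper's body presses on something with over 40 N, if the wrist force passes 120 N, or if a joint passes its speed limit or range.

## Working session

There is one attempt and no reset: what is moved stays moved. The work goes in short steps, Python scripts to look and compute and a tool call to move; the robot and the scene stay as the last step left them, time stands still between calls to the robot, and variables do not carry over. Pictures are saved under pics/ and viewed, at most 10 in all, crops included, and the job is handed in when it is done.

Besides the shell and the picture viewer there is one more tool, called by a JSON object that holds its "op" and its "data", one argument or row to a line. move_arm: Moves the arm, as the interface text tells. Its arguments: {"type":"object","properties":{"motion":{"type":"array","items":{"type":"array","items":{"type":"number"}}},"newtons":{"type":"number"}},"required":["motion"]}

```bash
mkdir -p pics; cat > h.py <<'E'
import numpy as np, cv2
from plant import r, eyes, finish_job
def snap(n):
    s=eyes.snapshot(n); np.savez(''+n+'.npz',**s); return s
def world(s):
    K,d,T,z=s['intrinsics'],s['dist'],s['world_to_cam'],s['z_map']
    h,w=z.shape; u,v=np.meshgrid(np.arange(w),np.arange(h))
    p=cv2.undistortPoints(np.stack([u,v],-1).reshape(-1,1,2).astype(float),K,d).reshape(h,w,2)
    c=np.dstack([p*z[...,None],z]); R,t=T[:3,:3],T[:3,3]
    W=(c-t)@R; W[z==0]=np.nan; return W
E
python3 - <<'E'
from h import *
a=snap('scene');b=snap('top')
im=np.hstack([a['frame'],b['frame']])
cv2.imwrite('pics/a.png',cv2.resize(im[:,:,::-1],(800,300),interpolation=cv2.INTER_AREA))
cv2.imwrite('pics/top.png',b['frame'][:,:,::-1])
W=world(b); s=r.get_state(); print(s['tool_pos'],s['eef_rot'],s['opening'],s['clock'])
m=((W[...,2]>.092)&(W[...,2]<.112)).astype(np.uint8)
n,l,st,c=cv2.connectedComponentsWithStats(m)
for i in range(1,n):
    if st[i,4]>30:
        P=W[l==i]; rc=cv2.minAreaRect(P[:,:2].astype(np.float32)); print(c[i],st[i,4],rc,P[:,2].max(),b['frame'][l==i].mean(0), np.linalg.svd(P[:,:2]-P[:,:2].mean(0),full_matrices=0)[2][0])
E
```

```text
[0.24365143 0.57495094 0.23801148] [ 1.98994642e-01  9.80000240e-01 -8.05630996e-04 -1.11620157e-04] 1.0005776661929682 0.1
[421.68148148  68.56666667] 270 ((0.8183031678199768, -0.49776238203048706), (0.31564104557037354, 0.1058044582605362), 68.5598373413086) 0.11189113797618747 [35.65185185  5.31111111  4.41111111] [0.14298471 0.9897249 ]
[309.68421053  54.69078947] 152 ((0.8736634254455566, -0.12946784496307373), (0.05864327773451805, 0.0712239071726799), 19.758148193359375) 0.10051432530263742 [55.42105263 53.25657895 51.98026316] [ 0.22092143 -0.97529161]
[127.5477707   71.65923567] 314 ((0.8214487433433533, 0.4724375009536743), (0.2891353964805603, 0.022936783730983734), 89.61485290527344) 0.11197540861733858 [21.         20.19426752 20.58917197] [-5.79341794e-04  9.99999832e-01]
[203.34883721  69.48837209] 86 ((0.8209776282310486, 0.21463879942893982), (0.016537461429834366, 0.0723419114947319), 4.557559013366699) 0.11196181064101789 [20.93023256 20.44186047 22.27906977] [-0.08271073  0.9965736 ]
[178.43478261  71.04347826] 46 ((0.8171700835227966, 0.3003193140029907), (0.043
[... 983 characters left out ...]
 [-0.8533197  -0.52138804]
[478.54519774 130.07344633] 354 ((0.6094635725021362, -0.6607352495193481), (0.07211442291736603, 0.07220002263784409), 13.279326438903809) 0.11197514897708184 [124.59887006  61.81073446   5.89265537] [-0.3702486   0.92893271]
[348.39130435 161.06521739] 92 ((0.5102274417877197, -0.23374156653881073), (0.04973573982715607, 0.017454659566283226), 35.91764831542969) 0.1097145965376768 [28.19565217 27.11956522 26.95652174] [-0.79198457 -0.61054111]
[222.15730337 169.91011236] 89 ((0.4874331057071686, 0.15639661252498627), (0.050226371735334396, 0.01613057777285576), 24.810821533203125) 0.10997092819907632 [40.75280899 39.87640449 40.11235955] [-0.91068242 -0.41310717]
```

View pics/top.png

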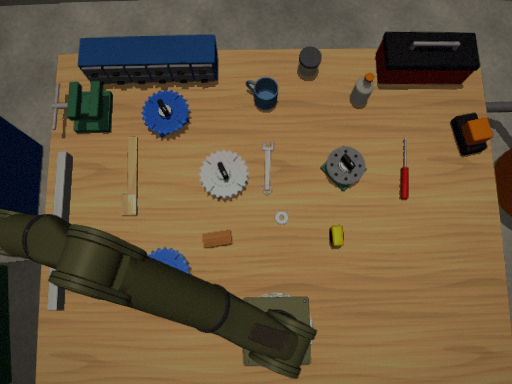

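View pics/a.png

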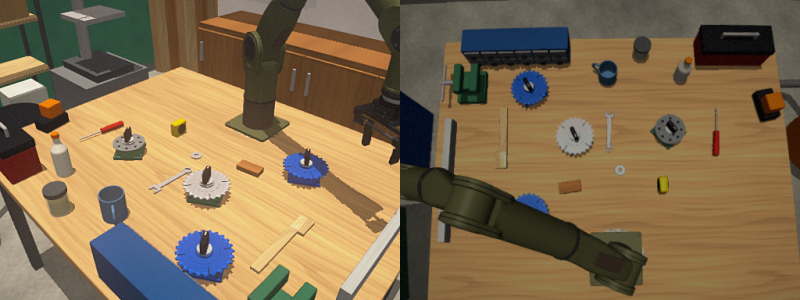

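Top view candidates: a steel toothed blade with black knob at px (224,174), a grey smooth disc at (346,166), and blue toothed look-alikes at (166,113) and (169,262). The steel one at (224,174) fits: it is toothed, bare metal and on a green base. I'll confirm it in a crop.

```bash
python3 - <<'E'
from h import *
b=dict(np.load('top.npz')); a=dict(np.load('scene.npz'))
c1=cv2.resize(b['frame'][140:210,190:260],(400,400),interpolation=cv2.INTER_CUBIC)
c2=cv2.resize(a['frame'][205:275,230:300],(400,400),interpolation=cv2.INTER_CUBIC)
cv2.imwrite('pics/crop.png',np.hstack([c1,c2])[:,:,::-1])
W=world(b);m=(np.hypot(W[...,0]-.487,W[...,1]-.156)<.03)&(W[...,2]>.075)
P=W[m];print(m.sum(),np.percentile(P[:,2],[5,25,50,75,95]),P[:,:2].mean(0))
q=P[P[:,2]>.098];print(cv2.minAreaRect(q[:,:2].astype(np.float32)))
m=(np.abs(W[...,0]-.6)<.03)&(np.abs(W[...,1]-.05)<.03);print('table z',np.nanmedian(W[m][:,2]))
for x,y in((.487+.06,.156),(.487,.156-.06)):
  m=np.hypot(W[...,0]-x,W[...,1]-y)<.01;print('blade z',np.nanmedian(W[m][:,2]))
A=world(a);m=(np.hypot(A[...,0]-.487,A[...,1]-.156)<.03)&(A[...,2]>.097)
q=A[m];print('scene',len(q),np.percentile(q[:,2],[5,50,95]),cv2.minAreaRect(q[:,:2].astype(np.float32)))
E
```

```text
98 [0.08223894 0.09893375 0.10082567 0.10324393 0.10674378] [0.4856429  0.15598519]
((0.48745185136795044, 0.15630124509334564), (0.05012301728129387, 0.015452460385859013), 25.707321166992188)
table z 0.0006883824893938574
blade z 0.04810869377977231
blade z 0.04774153196000085
scene 89 [0.09837162 0.10169662 0.10407897] ((0.49148258566856384, 0.15765950083732605), (0.0495462641119957, 0.01644151285290718), 22.80084800720215)
```

View pics/crop.png

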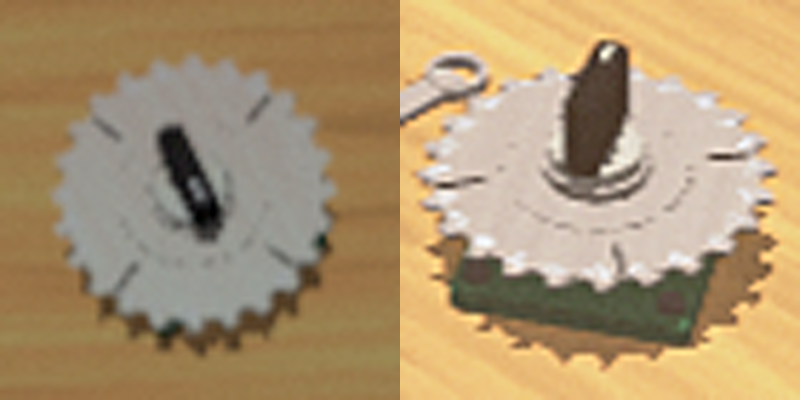

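Crop confirms it: toothed bare-steel blade on a green base with a black knob at px (224,174). Knob top measures 0.102 m and blade 0.048 m, both as given. Grip point is about (0.489, 0.157), bar yaw about 24.5°.

{"op": "move_arm", "data": {
  "motion": [
    [-45,-33,0,0,0,-6,0],
    [-90,-67,0,0,0,-12,0],
    [-135,-100,0,0,0,-18,0],
    [-180,-134,0,0,0,-24,0],
    [-200,-148,0,0,0,-30,0]
  ]
}}

```text
clock: 0.72
tool_pos: [0.3721, 0.3571, 0.2383]
eef_rot: [-0.061, 0.998, -0.002, -0.0]
contact_force: [-0.8, 0.3, -0.3]
opening: 1.0
finger_force: 0.0
```

```bash
cat > d.py <<'E'
import sys; from h import *
from scipy.spatial.transform import Rotation as R
x,y,z,yaw=map(float,sys.argv[1:5]); s=r.get_state()
M=R.from_quat(s['eef_rot']).as_matrix(); t=np.array([x,y,z])-s['tool_pos']
a=np.degrees(np.arctan2(M[1,0],M[0,0]))
print('shift mm',(M.T@t*1000).round(1),'turn z',-((yaw-a+180)%360-180),'xyaw',a,'tilt',M[:,2].round(3),s['clock'],s['tool_pos'].round(4),s['q'].round(2))
E
python3 d.py .489 .157 .19 204.5
```

```text
shift mm [ -91.8 -212.6   48.9] turn z -17.530711245760926 xyaw -173.03071124576093 tilt [ 0.    -0.003 -1.   ] 0.725 [0.3721 0.3571 0.2383] [-0.62  0.56 -0.38  1.88  0.3   0.75  0.53]
```

{"op": "move_arm", "data": {
  "motion": [
    [-22,-50,10,0,0,-4,0],
    [-44,-100,20,0,0,-8,0],
    [-66,-150,35,0,0,-12,0],
    [-92,-212,48,0,0,-17.5,0],
    [-92,-212,48,0,0,-17.5,0]
  ]
}}

```text
clock: 1.35
tool_pos: [0.4891, 0.1555, 0.1891]
eef_rot: [-0.208, 0.978, -0.002, -0.001]
contact_force: [0.2, 1.2, -0.1]
opening: 0.998
finger_force: 0.0
```

```bash
python3 d.py .489 .157 .19 204.5; python3 - <<'E'
from h import *
s=snap('wrist');cv2.imwrite('pics/w.png',s['frame'][:,:,::-1])
W=world(s);m=(np.hypot(W[...,0]-.489,W[...,1]-.157)<.035)&(W[...,2]>.096)&(W[...,2]<.107)
q=W[m];v,u=np.nonzero(m);print(len(q),u.mean(),v.mean(),np.median(q[:,2]),cv2.minAreaRect(q[:,:2].astype(np.float32)))
E
```

```text
shift mm [-0.6  1.4 -0.9] turn z -0.5172809088001031 xyaw -156.01728090880005 tilt [-0.002 -0.004 -1.   ] 1.35 [0.4891 0.1555 0.1891] [-0.12  0.65 -0.45  1.94  0.45  0.66  1.13]
1443 253.26334026334027 200.53083853083854 0.10176340629743201 ((0.48978886008262634, 0.15624937415122986), (0.0489555262029171, 0.015951303765177727), 24.693439483642578)
```

View pics/w.png

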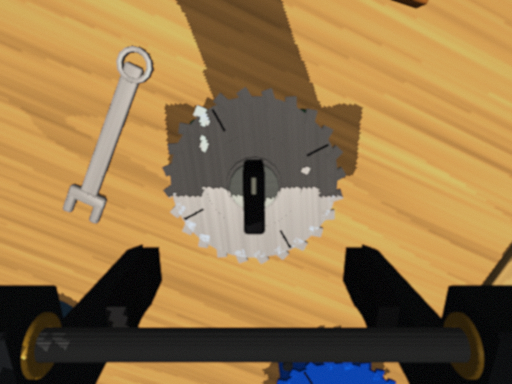

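The wrist view shows the knob bar at px (254,200), centred between the fingers and aligned. Measured (0.490, 0.156), top 0.102, yaw 24.7°. Descending.

{"op": "move_arm", "data": {
  "motion": [
    [-1,0,30,0,0,-0.5,0],
    [-1,0,60,0,0,-0.5,0],
    [-1,0,90,0,0,-0.5,0],
    [-1,0,118,0,0,-0.5,0],
    [-1,0,118,0,0,-0.5,0]
  ]
}}

```text
clock: 2.02
tool_pos: [0.4867, 0.164, 0.0716]
eef_rot: [-0.218, 0.976, 0.0, -0.002]
contact_force: [-0.7, 0.2, 0.9]
opening: 1.004
finger_force: 0.0
```

```bash
python3 d.py .49 .156 .071 204.7
```

```text
shift mm [ 0.4 -8.6  0.6] turn z 0.4984153224397687 xyaw -154.80158467756024 tilt [-0.003 -0.001 -1.   ] 2.025 [0.4867 0.164  0.0716] [-0.24  0.84 -0.29  2.02  0.61  0.38  1.  ]
```

{"op": "move_arm", "data": {
  "motion": [
    [0,-8,0,0,0,0.5,0],
    [0,-8,0,0,0,0.5,0],
    [0,-8,0,0,0,0.5,0]
  ]
}}

```text
clock: 2.4
tool_pos: [0.4924, 0.1553, 0.0736]
eef_rot: [-0.212, 0.977, 0.0, 0.001]
contact_force: [0.2, 0.8, 0.3]
opening: 0.999
finger_force: 0.0
```

```bash
python3 d.py .49 .156 .071 204.7
```

```text
shift mm [1.9 1.7 2.6] turn z -0.2061153205803521 xyaw -155.5061153205804 tilt [ 0.002  0.001 -1.   ] 2.4 [0.4924 0.1553 0.0736] [-0.22  0.83 -0.29  2.01  0.61  0.38  1.  ]
```

{"op": "move_arm", "data": {
  "motion": [
    [1,1,2,0,0,0,0.5],
    [1,1,2,0,0,0,1],
    [1,1,2,0,0,0,1],
    [1,1,2,0,0,0,1],
    [1,1,2,0,0,0,1]
  ],
  "newtons": 30
}}

```text
clock: 3.02
tool_pos: [0.4905, 0.1558, 0.0707]
eef_rot: [-0.212, 0.977, 0.0, 0.0]
contact_force: [-0.2, -0.2, 0.0]
opening: 0.454
finger_force: 0.0
```

{"op": "move_arm", "data": {
  "motion": [
    [0,0,0,0,0,0,1],
    [0,0,0,0,0,0,1],
    [0,0,0,0,0,0,1]
  ]
}}

```text
clock: 3.4
tool_pos: [0.49, 0.1569, 0.0707]
eef_rot: [-0.213, 0.977, 0.001, -0.0]
contact_force: [-1.7, 1.7, 0.2]
opening: 0.18
finger_force: 30.0
```

```bash
python3 d.py .49 .156 .071 204.7
```

```text
shift mm [ 0.4 -0.8 -0.3] turn z -0.08770815275192945 xyaw -155.387708152752 tilt [-0.     0.002 -1.   ] 3.4 [0.49   0.1569 0.0707] [-0.23  0.84 -0.29  2.02  0.61  0.37  1.  ]
```

Gripped (15.8 mm opening, 30 N). Turning clockwise seen from above, which is + about tool z.

{"op": "move_arm", "data": {
  "motion": [
    [0,0,0,0,0,5,1],
    [0,0,0,0,0,10,1],
    [0,0,0,0,0,15,1],
    [0,0,0,0,0,20,1],
    [0,0,0,0,0,25,1]
  ]
}}

```text
clock: 4.03
tool_pos: [0.4901, 0.1568, 0.0707]
eef_rot: [0.005, 1.0, 0.001, -0.0]
contact_force: [-1.6, 1.3, 0.3]
opening: 0.179
finger_force: 30.0
```

```bash
python3 d.py .49 .156 .071 119.7
```

```text
shift mm [ 0.1 -0.8 -0.3] turn z 59.77616970561051 xyaw 179.47616970561052 tilt [-0.     0.001 -1.   ] 4.025 [0.4901 0.1568 0.0707] [-0.28  0.83 -0.19  2.02  0.44  0.33  0.73]
```

Forces are low and the turn tracks well, so I'll continue to about 87°.

{"op": "move_arm", "data": {
  "motion": [
    [0,0,0,0,0,6,1],
    [0,0,0,0,0,12,1],
    [0,0,0,0,0,18,1],
    [0,0,0,0,0,24,1],
    [0,0,0,0,0,30,1]
  ]
}}

```text
clock: 4.65
tool_pos: [0.49, 0.1567, 0.0707]
eef_rot: [0.263, 0.965, 0.0, -0.0]
contact_force: [-1.7, 2.2, -0.3]
opening: 0.175
finger_force: 30.0
```

{"op": "move_arm", "data": {
  "motion": [
    [0,0,0,0,0,6,1],
    [0,0,0,0,0,12,1],
    [0,0,0,0,0,18,1],
    [0,0,0,0,0,24,1],
    [0,0,0,0,0,30,1]
  ]
}}

```text
clock: 5.28
tool_pos: [0.49, 0.1566, 0.0707]
eef_rot: [0.504, 0.864, 0.0, -0.001]
contact_force: [-2.1, 1.8, -0.3]
opening: 0.18
finger_force: 30.0
```

{"op": "move_arm", "data": {
  "motion": [
    [0,0,0,0,0,0,1],
    [0,0,0,0,0,0,1]
  ]
}}

```text
clock: 5.52
tool_pos: [0.49, 0.1566, 0.0707]
eef_rot: [0.503, 0.865, 0.0, -0.001]
contact_force: [-2.0, 3.2, 1.7]
opening: 0.181
finger_force: 30.0
```

```bash
python3 d.py .49 .156 .071 119.7
```

```text
shift mm [-0.5 -0.3 -0.3] turn z -0.04150552651913131 xyaw 119.65849447348087 tilt [-0.001  0.001 -1.   ] 5.525 [0.49   0.1566 0.0707] [-0.4   0.83  0.01  2.03 -0.02  0.29  0.14]
```

Turned 85°. Now open and rise.

{"op": "move_arm", "data": {
  "motion": [
    [0,0,0,0,0,0,0.5],
    [0,0,0,0,0,0,0],
    [0,0,0,0,0,0,0],
    [0,0,0,0,0,0,0],
    [0,0,0,0,0,0,0]
  ]
}}

```text
clock: 6.15
tool_pos: [0.4906, 0.1557, 0.0707]
eef_rot: [0.503, 0.864, 0.0, 0.0]
contact_force: [-1.0, -0.6, 0.3]
opening: 0.722
finger_force: 0.0
```

{"op": "move_arm", "data": {
  "motion": [
    [0,0,-20,0,0,0,0],
    [0,0,-50,0,0,0,0],
    [0,0,-80,0,0,0,0],
    [0,0,-110,0,0,0,0],
    [0,0,-120,0,0,0,0]
  ]
}}

```text
clock: 6.78
tool_pos: [0.4912, 0.156, 0.1922]
eef_rot: [0.504, 0.864, 0.001, 0.001]
contact_force: [0.2, -1.0, -0.2]
opening: 1.0
finger_force: 0.0
```

{"op": "move_arm", "data": {
  "motion": [
    [0,0,0,0,0,0,0],
    [0,0,0,0,0,0,0],
    [0,0,0,0,0,0,0]
  ]
}}

```text
clock: 7.15
tool_pos: [0.4899, 0.1555, 0.1897]
eef_rot: [0.503, 0.864, -0.001, -0.001]
contact_force: [-0.3, -0.9, -0.5]
opening: 0.998
finger_force: 0.0
```

```bash
python3 - <<'E'
from h import *
s=snap('wrist')
W=world(s);m=(np.hypot(W[...,0]-.489,W[...,1]-.157)<.035)&(W[...,2]>.096)&(W[...,2]<.107)
q=W[m];rc=cv2.minAreaRect(q[:,:2].astype(np.float32));print(len(q),rc)
d=np.linalg.svd(q[:,:2]-q[:,:2].mean(0),full_matrices=0)[2][0];print(np.degrees(np.arctan2(d[1],d[0]))%180)
print(r.get_state()['tool_pos'],r.get_state()['contact_force'])
E
```

```text
1428 ((0.4898237884044647, 0.1572498232126236), (0.01574975997209549, 0.049907293170690536), 30.119997024536133)
119.52122353783996
[0.49000267 0.15557661 0.18983335] [-0.22235237  0.0231614   0.59565487]
```

The bar now stands at 119.5°, which is 85° clockwise of 24.7°. The gripper is clear of it.

```bash
python3 -c "from h import *; print(finish_job())"
```

```text
the job is handed in; nothing more can be done
None
```

I turned the saw blade's knob about 85° clockwise (measured afterwards at 119.5° from 24.7°), let go of it and raised the gripper clear, left the sanding disc's knob alone, and handed the job in at about 7 s; no verdict came back.

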